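# Find the heavy side of a rotor on the balancing stand

### The arm

A 6-joint arm with a two-finger parallel gripper is mounted at the origin on the work surface. World frame = base frame: x ahead of the robot, y to its left, z up, the work surface at z = 0. Lengths are in mm, angles in rad, forces in N, time in s.
With the tool pointing down it reaches from about 275 to 1000 mm from the base axis. Payload 8.4 kg.
Tool frame: the origin (TCP) lies on the centre line of the jaws, within the pads' length; the fingertips stand 17 mm ahead of it and the grasp point (between the pads) lies 2 mm behind it (r.tcp_to_tips is the z of the fingertips in the tool frame, in mm); z points along the fingers, y is the direction in which the jaws open and shut (so a half turn about z gives the same grasp; the last joint's range is limited). The gripper opens to 85 mm and grips with 20 to 120 N. Pads are 22 mm wide; open, the fingers measure 114 mm over their backs; the gripper's body (76 mm by 85 mm) begins 54 mm behind the grasp point. The pads swing forward as they close: fully open they stand 13 mm farther back than shut.
Start: joints at [-1.13, 0.353, 1.633, -0, 1.155, -0.002], TCP at [267.793, -564.725, 248.281] pointing down, gripper open.
Joint ranges: [-2.63, 2.63], [-0.92, 2.1], [0.06, 2.66], [-1.3, 4.44], [0, 2.69], [-3.02, 3.02]. Speed limits (rad/s): [2.22, 2.22, 2.79, 3.14, 3.14, 3.14].

### API

Orientations are given as [roll, pitch, yaw] about the fixed x, y, z axes, in that order (R = Rz(yaw) Ry(pitch) Rx(roll)).
In Python, from rig import r, cams, job gives the robot as it stands.
- The arm moves only by the tool drive_tool, never from a script. Its argument "deltas" is a list of rows, each a list of 4 numbers: the shift along the tool's x, y, z in cm, then the turn about the tool's z in rad. In form: [[x, y, z, roll], ...]. A call has 1 to 12 rows; each row shifts and turns the commanded pose from where the row before left it, along the tool's axes as they then stand; what a row does not reach is not made up. A row lasts 1/12 s, in which the tool goes at most 41.7 mm and 7.16 degrees, less where a joint would pass 70% of its speed; a pose out of reach is approached as far as the arm can. A call with a gripper value outside its range is refused whole. "jaw" is the closure, from 0 (fully open) to 1 (shut), set as the call begins (left out, the last holds). The fingers move at their own pace and stop on an object; "force" is the grip in N (left out, the last holds). Time passes only in rows, so rows that do not move let the fingers close. It gives the time, the measured TCP pose, the force and the opening at its end, in the units of the state.
- r.sense(): the state, without advancing time (a new reading comes with each control period).
- cams.grab_frame(name): name is "side" or "top" or "wrist"; returns (picture, depth): 384x512x3 uint8, red, green, blue; 384x512 float32, mm along the optical axis (not along the pixel's ray), 0 where there is no reading.
- cams.camera_params(name): a dict with "fx", "fy", "cx", "cy" (pixels), "R" (3x3) and "t" (3): a world point X has camera coordinates R X + t. Camera axes: x right, y down, z forward; pixel columns grow to the right and rows downward; lengths in mm; the calibration is good to about 2 mm. The wrist camera is an equidistant fisheye: a pixel r from the principal point sees the ray r / f radians off the axis. A picture is of the moment at which its call begins: read the wrist's pose just before it. camera_params takes no time and is no camera call; for the wrist camera it gives the pose at the moment of the call.
- job.sign_off(): hands the job in, once; it reports no verdict.
The state is a dict: "clock": time; "qpos": joint angles; "qvel": joint speeds; "joint_efforts": joint torques, N m; "eef_pos": TCP position; "tcp_rot": TCP orientation; "contact_force": force on the tool from outside, world axes, zero at the start; "wrist_torque": the same for the moment, N m; "opening": opening from 0.0 (shut) to 1.0 (fully open).
Only numpy, scipy, OpenCV 4.12 (cv2) and the standard library are available. Lean on these libraries where they do the work, as an engineer would, in place of code of your own. Each camera call takes 0.05 s, during which the arm holds its last target. There are 200 camera calls.

### The job

The steel rotor on the blue balancing stand has a hidden heavy side. Take the red crank handle and wind the rotor round, so that its heavy side is carried over the top, feeling for where it pulls; then bring the heavy side straight down and finish holding the handle still there, without letting go. Leave the loose things on the bench where they are.

Things in the scene. Friction and masses are not known exactly. Their poses are not given: they have to be found in the camera images.
- hub (a point): Fixed point of the stand on the rotor's level axis, 150 mm above the bench, centre of the crank handle's circle. Its y axis lies along the rotor's axis and points away from the rotor, outwards along the handle; z is up; x is level, across the axis. The aluminium crank arm, 12 mm thick, lies 59 to 71 mm from it to -y. Nothing else is within 60 mm of the handle's circle.
- crank_grip (a point): Point on the red crank handle's centre line where it is best gripped: a level round bar, 22 mm diameter, 90 mm long (57 mm to -y, 33 mm to +y of this point), parallel to the hub's y axis; this point moves on a 50 mm radius circle about the hub. The red sleeve spins freely on its pin, so a gripper can keep its orientation while carrying it round. This point's axes turn with the rotor.
- rotor_mid (a point): Centre of the steel rotor disc (130 mm diameter, 40 mm thick), on the axis, 150 mm from the hub point to its -y. The disc runs between two blue bearing blocks, 174 mm high, 20 mm thick, centred 60 mm either side of it. The grey base plate, 180 x 200 x 20 mm, is bolted down under it. The hidden heavy side is invisible and its angle to the crank differs each time.
- rotor (a joint): Angle of rotor and crank about the hub's y axis, rad, endless. 0: handle up; positive: towards the hub's +x (grip point at hub + 50 mm (sin q along x, cos q up)). Dry drag 0.3 N m: it stays where left, and once stopped drag can press back on the hand. The heavy side pulls 0.18 to 0.26 N m when level: winding takes about 1 N as it sinks, 12 N as it is lifted. A bob balances the crank.

How it is judged:
By the outcome, as a careful person would: the job done as asked, in the order asked, and still so for the second after the job is handed in, while the arm keeps its last pose, push and grip.
It also fails if it takes over 67 s, if anything falls off the work surface, if the arm or the gripper's body presses on something with over 40 N, if the wrist force passes 120 N, or if a joint passes its speed limit or range.

## Working session

There is one attempt and no reset: what is moved stays moved. The work goes in short steps, Python scripts to look and compute and a tool call to move; the robot and the scene stay as the last step left them, time stands still between calls to the robot, and variables do not carry over. Pictures are saved under pics/ and viewed, about 8 in all and at most 12, crops included, and the job is handed in when it is done.

Besides the shell and the picture viewer there is one more tool, called as name(argument=value, ...), one argument or row to a line, values as JSON. drive_tool: Moves the arm, as the interface text tells. Its arguments: {"type":"object","properties":{"deltas":{"type":"array"},"jaw":{"type":"number"},"force":{"type":"number"}},"required":["deltas"]}

```bash
mkdir -p pics; cat > h.py <<'E'
import numpy as np,cv2
from rig import r,cams,job
def grab(n,save=None):
    p=cams.camera_params(n); im,d=cams.grab_frame(n)
    if save: cv2.imwrite(save,im[:,:,::-1])
    return p,im,d
def world(p,d):
    v,u=np.indices(d.shape); X=np.stack([(u-p['cx'])/p['fx']*d,(v-p['cy'])/p['fy']*d,d],-1)
    return (X-np.array(p['t']))@np.array(p['R'])
def red(im):
    h=cv2.cvtColor(im,cv2.COLOR_RGB2HSV); return (((h[...,0]<8)|(h[...,0]>172))&(h[...,1]>140)&(h[...,2]>60))
E
python3 - <<'E'
from h import *
ims=[]
for n in('side','top'):
    p,im,d=grab(n); ims.append(im); W=world(p,d)
    m=red(im)&(d>0); P=W[m]; print(n,m.sum(),P.min(0),P.max(0),np.median(P,0), np.argwhere(m).mean(0), -np.array(p['R']).T@p['t'])
cv2.imwrite('pics/a.png',np.vstack(ims)[:,:,::-1])
print(r.sense())
E
```

```text
side 646 [468.4271985  -12.13292961 192.39971949] [510.98545406  75.61567351 214.05855575] [486.31205335  41.33036711 210.1179274 ] [234.18266254 281.27708978] [297.34021047 433.28078734 589.37436408]
top 605 [ 469.26855921 -342.91094296   -4.0567818 ] [814.48049205  86.79155525 213.29792216] [491.75359522  29.61971294 208.6607416 ] [231.73553719 237.36363636] [438.33438416 -10.22068767 849.93108759]
{'clock': 0.1, 'qpos': array([-1.13040180e+00,  3.53582799e-01,  1.63405832e+00, -2.54128058e-06,
        1.15517543e+00, -2.40571254e-03]), 'qvel': array([ 0.0009272 , -0.00068426, -0.00217905, -0.00021101, -0.00101574,
       -0.00103083]), 'joint_efforts': array([ 1.08016211e-03, -6.06358194e+01, -3.42819428e+01,  1.28110514e-04,
        3.96482093e-03, -5.42908353e-06]), 'eef_pos': array([ 267.6211596 , -564.36429695,  247.6349054 ]), 'tcp_rot': array([-3.14036875e+00, -6.20673639e-07,  4.42801264e-01]), 'contact_force': array([-0.28106419,  0.10962279, -0.52077146]), 'wrist_torque': array([ 0.00481423, -0.00738888,  0.01813527]), 'opening': 0.9978614061401597}
```

View pics/a.png

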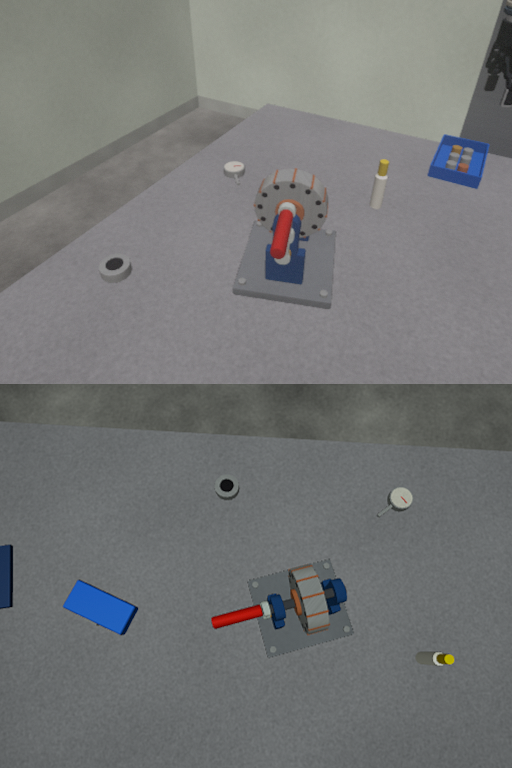

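Side view: the red handle is around (283,232), almost at the top of its circle, with the rotor behind it. The top view agrees, with the handle at about (237,232) in that frame. Next I'll fit the handle line and the rotor axis.

```bash
python3 - <<'E'
from h import *
from scipy.optimize import least_squares
Ps=[];B=[]
for n in('side','top'):
    p,im,d=grab(n); W=world(p,d)
    m=cv2.erode((red(im)&(d>0)).astype(np.uint8),np.ones((3,3)))>0
    m&=(W[...,0]<600)&(W[...,2]>80); P=W[m]
    f=lambda a,P=P:(np.hypot((P[:,0]-a[0]-a[1]*(P[:,1]-40)),(P[:,2]-a[2]-a[3]*(P[:,1]-40)))*1.0-11)
    s=least_squares(f,[487,0,200,0],loss='soft_l1'); print(n,len(P),s.x.round(3),'rms',np.sqrt(np.mean(s.fun**2)))
    a=s.x; u=np.array([a[1],1,a[3]]);u/=np.linalg.norm(u)
    m0=red(im)&(d>0)&(W[...,0]<600)&(W[...,2]>80)
    t=(W[m0]-[a[0],40,a[2]])@u; print(' extent',t.min(),t.max(),'ends',[a[0],40,a[2]]+u*t.min(),[a[0],40,a[2]]+u*t.max())
    # blue blocks, base plate
    h=cv2.cvtColor(im,cv2.COLOR_RGB2HSV)
    near=(abs(W[...,0]-510)<150)&(abs(W[...,1]+110)<160)&(d>0)
    if n=='top':
        m2=near&(abs(W[...,2]-20)<5); c=cv2.minAreaRect(W[m2][:,:2].astype(np.float32)); print('plate',c)
        m3=near&(W[...,2]>160)&(h[...,0]>100)&(h[...,0]<130)&(h[...,1]>120)
        Q=W[m3]; 
        for g in(Q[Q[:,1]>-110],Q[Q[:,1]<=-110]): print('blk',len(g),g.mean(0),g.min(0),g.max(0))
        m4=near&(W[...,2]>195)&(W[...,1]<-40); Q=W[m4]; print('disc',len(Q),Q.mean(0),Q[:,2].max(),cv2.minAreaRect(Q[:,:2].astype(np.float32)))
E
```

```text
side 495 [ 4.88419e+02 -3.42000e-01  2.01035e+02 -6.00000e-03] rms 2.181713979506935
 extent -54.81482301529907 34.62163418995412 ends [506.1724059  -11.85924786 201.36072458] [477.20605743  72.75486101 200.8286398 ]
top 446 [ 4.89468e+02 -3.40000e-01  1.99388e+02 -3.00000e-03] rms 1.0013576989916129
 extent -57.32111366457416 33.41837808207674 ends [507.92775761 -14.26716376 199.52573813] [478.70575624  71.63791629 199.30843861]
plate ((539.5183715820312, -99.85704040527344), (180.10342407226562, 200.1975555419922), 18.8704891204834)
blk 240 [518.90263618 -43.06467615 169.47726276] [498.67722615 -58.15204249 160.08372179] [539.98479029 -28.25158397 175.67803324]
blk 249 [ 557.00778901 -155.6310563   169.28748703] [ 536.06744107 -171.4631566   160.00155959] [ 577.9384816  -140.93429687  176.12677509]
disc 1186 [537.38260365 -99.24007277 208.35598642] 217.48307285019283 ((539.4928588867188, -99.63446044921875), (93.57699584960938, 40.41090774536133), 18.682167053222656)
```

drive_tool(
  deltas=[
    [0,0,-0.45,-0.1213],
    [0,0,-0.45,-0.1213],
    [0,0,-0.45,-0.1213],
    [0,0,-0.45,-0.1213],
    [0,0,-0.45,-0.1213],
    [0,0,-0.45,-0.1213],
    [0,0,-0.45,-0.1213],
    [0,0,-0.45,-0.1213],
    [0,0,-0.45,-0.1213],
    [0,0,-0.45,-0.1213],
    [0,0,-0.45,-0.1213],
    [0,0,-0.45,-0.1213],
  ],
  jaw=0,
)

```text
clock: 1.2
eef_pos: [267.7, -564.6, 302.3]
tcp_rot: [-3.142, -0.0, 1.904]
contact_force: [-0.4, 1.2, -0.0]
opening: 1.003
```

drive_tool(
  deltas=[
    [2.1,1.7,0,0],
    [2.1,1.7,0,0],
    [2.1,1.7,0,0],
    [2.1,1.7,0,0],
    [2.1,1.7,0,0],
    [2.1,1.7,0,0],
    [2.1,1.7,0,0],
    [2.1,1.7,0,0],
    [2.1,1.7,0,0],
    [2.1,1.7,0,0],
    [2.1,1.7,0,0],
    [2.1,1.7,0,0],
  ],
)

```text
clock: 2.2
eef_pos: [380.0, -259.2, 302.3]
tcp_rot: [3.141, 0.0, 1.898]
contact_force: [0.4, 1.2, -0.7]
opening: 1.002
```

drive_tool(
  deltas=[
    [2.1,1.7,0,0],
    [2.1,1.7,0,0],
    [2.1,1.7,0,0],
    [2.1,1.7,0,0],
    [2.1,1.7,0,0],
    [2.1,1.7,0,0],
    [2.1,1.7,0,0],
    [2.1,1.7,0,0],
    [2.1,1.7,0,0],
    [2.1,1.7,0,0],
    [2.1,1.7,0,0],
    [0,0,0,0],
  ],
)

```text
clock: 3.2
eef_pos: [483.8, 21.8, 302.3]
tcp_rot: [3.14, -0.001, 1.901]
contact_force: [0.4, 0.6, -0.2]
opening: 1.002
```

drive_tool(
  deltas=[
    [0.9,0.55,0,0],
    [0.9,0.55,0,0],
    [0,0,1.4,0],
    [0,0,1.4,0],
    [0,0,1.4,0],
    [0,0,1.4,0],
    [0,0,1.4,0],
    [0,0,1.4,0],
    [0,0,1.0,0],
    [0,0,0.7,0],
    [0,0,0.3,0],
    [0,0,0,0],
  ],
)

```text
clock: 4.2
eef_pos: [487.0, 38.9, 197.9]
tcp_rot: [-3.141, -0.0, 1.898]
contact_force: [0.5, -0.0, 0.6]
opening: 0.998
```

```bash
python3 - <<'E'
from h import *
p,a,d=grab('side'); p,b,d=grab('wrist')
cv2.imwrite('pics/b.png',np.vstack([a,b])[:,:,::-1])
E
```

```text
(no output)
```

View pics/b.png

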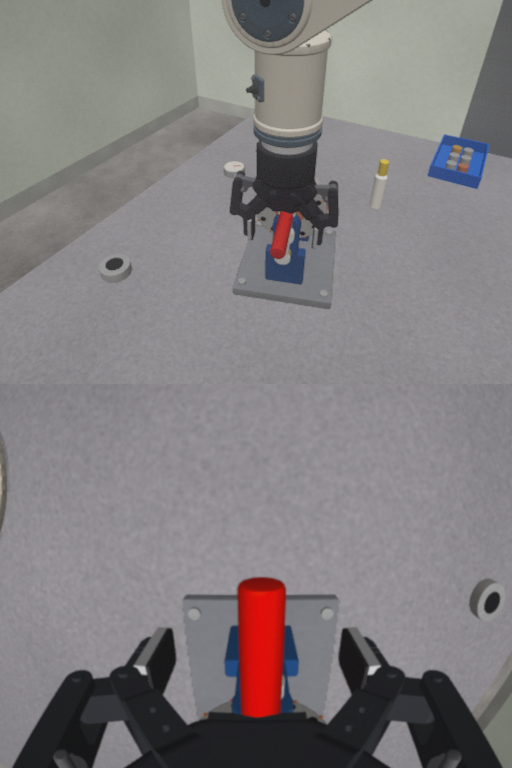

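Side view: the fingers straddle the handle. In the wrist view the red bar at (262,650) is midway between the pads at (155,655) and (362,655). I'll close on it.

drive_tool(
  deltas=[
    [0.25,0.2,0,0],
    [0,0,0,0],
    [0,0,0,0],
    [0,0,0,0],
    [0,0,0,0],
    [0,0,0,0],
    [0,0,0,0],
    [0,0,0,0],
  ],
  jaw=1,
  force=70,
)

```text
clock: 4.97
eef_pos: [488.3, 42.0, 198.6]
tcp_rot: [3.141, -0.0, 1.898]
contact_force: [-1.6, 1.0, 4.8]
opening: 0.232
```

drive_tool(
  deltas=[
    [0,0,0,0],
    [0,0,0,0],
  ],
)

```text
clock: 5.13
eef_pos: [488.4, 42.0, 198.6]
tcp_rot: [3.141, -0.0, 1.898]
contact_force: [-2.0, -0.1, 4.9]
opening: 0.232
```

```bash
python3 - <<'E'
import numpy as np
q=np.radians(np.arange(-3,358,5)); y=np.round(5*np.sin(q),2); z=np.round(-5*np.cos(q),2)
for k in range(12):
    print(-3+30*k,[[0,float(round(y[i+1]-y[i],2)),float(round(z[i+1]-z[i],2)),0] for i in range(6*k,6*k+6)])
E
```

```text
-3 [[0, 0.43, -0.01, 0], [0, 0.44, 0.04, 0], [0, 0.43, 0.07, 0], [0, 0.42, 0.11, 0], [0, 0.41, 0.14, 0], [0, 0.4, 0.18, 0]]
27 [[0, 0.38, 0.22, 0], [0, 0.36, 0.25, 0], [0, 0.34, 0.27, 0], [0, 0.31, 0.31, 0], [0, 0.28, 0.33, 0], [0, 0.25, 0.36, 0]]
57 [[0, 0.22, 0.37, 0], [0, 0.19, 0.4, 0], [0, 0.16, 0.4, 0], [0, 0.11, 0.43, 0], [0, 0.08, 0.42, 0], [0, 0.04, 0.44, 0]]
87 [[0, 0.01, 0.43, 0], [0, -0.04, 0.44, 0], [0, -0.07, 0.43, 0], [0, -0.11, 0.42, 0], [0, -0.14, 0.41, 0], [0, -0.18, 0.4, 0]]
117 [[0, -0.22, 0.38, 0], [0, -0.25, 0.36, 0], [0, -0.27, 0.34, 0], [0, -0.31, 0.31, 0], [0, -0.33, 0.28, 0], [0, -0.36, 0.25, 0]]
147 [[0, -0.37, 0.22, 0], [0, -0.4, 0.19, 0], [0, -0.4, 0.16, 0], [0, -0.43, 0.11, 0], [0, -0.42, 0.08, 0], [0, -0.44, 0.04, 0]]
177 [[0, -0.43, 0.01, 0], [0, -0.44, -0.04, 0], [0, -0.43, -0.07, 0], [0, -0.42, -0.11, 0], [0, -0.41, -0.14, 0], [0, -0.4, -0.18, 0]]
207 [[0, -0.38, -0.22, 0], [0, -0.36, -0.25, 0], [0, -0.34, -0.27, 0], [0, -0.31, -0.31, 0], [0, -0.28, -0.33, 0], [0, -0.25, -0.36, 0]]
237 [[0, -0.22, -0.37, 0], [0, -0.19, -0.4, 0], [0, -0.16, -0.4, 0], [0, -0.11, -0.43, 0], [0, -0.08, -0.42, 0], [0, -0.04, -0.44, 0]]
267 [[0, -0.01, -0.43, 0], [0, 0.04, -0.44, 0], [0, 0.07, -0.43, 0], [0, 0.11, -0.42, 0], [0, 0.14, -0.41, 0], [0, 0.18, -0.4, 0]]
297 [[0, 0.22, -0.38, 0], [0, 0.25, -0.36, 0], [0, 0.27, -0.34, 0], [0, 0.31, -0.31, 0], [0, 0.33, -0.28, 0], [0, 0.36, -0.25, 0]]
327 [[0, 0.37, -0.22, 0], [0, 0.4, -0.19, 0], [0, 0.4, -0.16, 0], [0, 0.43, -0.11, 0], [0, 0.42, -0.08, 0], [0, 0.44, -0.04, 0]]
```

drive_tool(
  deltas=[
    [0,0.43,-0.01,0],
    [0,0.44,0.04,0],
    [0,0.43,0.07,0],
    [0,0.42,0.11,0],
    [0,0.41,0.14,0],
    [0,0.4,0.18,0],
  ],
)

```text
clock: 5.63
eef_pos: [511.5, 49.9, 193.3]
tcp_rot: [-3.14, -0.0, 1.898]
contact_force: [-6.2, -2.5, 9.7]
opening: 0.233
```

drive_tool(
  deltas=[
    [0,0.38,0.22,0],
    [0,0.36,0.25,0],
    [0,0.34,0.27,0],
    [0,0.31,0.31,0],
    [0,0.28,0.33,0],
    [0,0.25,0.36,0],
  ],
)

```text
clock: 6.13
eef_pos: [530.1, 56.2, 175.8]
tcp_rot: [-3.141, -0.0, 1.899]
contact_force: [-5.7, -0.8, 8.7]
opening: 0.233
```

drive_tool(
  deltas=[
    [0,0.22,0.37,0],
    [0,0.19,0.4,0],
    [0,0.16,0.4,0],
    [0,0.11,0.43,0],
    [0,0.08,0.42,0],
    [0,0.04,0.44,0],
  ],
)

```text
clock: 6.63
eef_pos: [537.6, 58.8, 151.2]
tcp_rot: [-3.141, -0.0, 1.898]
contact_force: [-4.4, -1.5, 9.0]
opening: 0.235
```

drive_tool(
  deltas=[
    [0,0.01,0.43,0],
    [0,-0.04,0.44,0],
    [0,-0.07,0.43,0],
    [0,-0.11,0.42,0],
    [0,-0.14,0.41,0],
    [0,-0.18,0.4,0],
  ],
)

```text
clock: 7.13
eef_pos: [532.6, 57.1, 125.9]
tcp_rot: [-3.141, -0.0, 1.898]
contact_force: [-4.7, -0.5, 11.0]
opening: 0.236
```

drive_tool(
  deltas=[
    [0,-0.22,0.38,0],
    [0,-0.25,0.36,0],
    [0,-0.27,0.34,0],
    [0,-0.31,0.31,0],
    [0,-0.33,0.28,0],
    [0,-0.36,0.25,0],
  ],
)

```text
clock: 7.63
eef_pos: [517.0, 51.7, 107.1]
tcp_rot: [3.14, 0.0, 1.898]
contact_force: [-2.5, 0.3, 12.5]
opening: 0.233
```

drive_tool(
  deltas=[
    [0,-0.37,0.22,0],
    [0,-0.4,0.19,0],
    [0,-0.4,0.16,0],
    [0,-0.43,0.11,0],
    [0,-0.42,0.08,0],
    [0,-0.44,0.04,0],
  ],
)

```text
clock: 8.13
eef_pos: [494.4, 44.1, 98.9]
tcp_rot: [3.139, 0.0, 1.898]
contact_force: [2.8, 3.3, 2.0]
opening: 0.231
```

drive_tool(
  deltas=[
    [0,-0.43,0.01,0],
    [0,-0.44,-0.04,0],
    [0,-0.43,-0.07,0],
    [0,-0.42,-0.11,0],
    [0,-0.41,-0.14,0],
    [0,-0.4,-0.18,0],
  ],
)

```text
clock: 8.63
eef_pos: [469.0, 35.4, 103.9]
tcp_rot: [3.141, 0.0, 1.898]
contact_force: [2.9, 2.9, 3.6]
opening: 0.235
```

drive_tool(
  deltas=[
    [0,-0.38,-0.22,0],
    [0,-0.36,-0.25,0],
    [0,-0.34,-0.27,0],
    [0,-0.31,-0.31,0],
    [0,-0.28,-0.33,0],
    [0,-0.25,-0.36,0],
  ],
)

```text
clock: 9.13
eef_pos: [450.6, 29.1, 121.4]
tcp_rot: [-3.141, -0.0, 1.898]
contact_force: [3.4, 1.6, 1.1]
opening: 0.233
```

drive_tool(
  deltas=[
    [0,-0.22,-0.37,0],
    [0,-0.19,-0.4,0],
    [0,-0.16,-0.4,0],
    [0,-0.11,-0.43,0],
    [0,-0.08,-0.42,0],
    [0,-0.04,-0.44,0],
  ],
)

```text
clock: 9.63
eef_pos: [443.0, 26.6, 146.0]
tcp_rot: [-3.141, -0.0, 1.898]
contact_force: [1.3, -0.1, -3.1]
opening: 0.232
```

drive_tool(
  deltas=[
    [0,-0.01,-0.43,0],
    [0,0.04,-0.44,0],
    [0,0.07,-0.43,0],
    [0,0.11,-0.42,0],
    [0,0.14,-0.41,0],
    [0,0.18,-0.4,0],
  ],
)

```text
clock: 10.13
eef_pos: [448.0, 28.3, 171.2]
tcp_rot: [-3.14, -0.0, 1.898]
contact_force: [-1.5, -3.1, -3.2]
opening: 0.234
```

drive_tool(
  deltas=[
    [0,0.22,-0.38,0],
    [0,0.25,-0.36,0],
    [0,0.27,-0.34,0],
    [0,0.31,-0.31,0],
    [0,0.33,-0.28,0],
    [0,0.36,-0.25,0],
  ],
)

```text
clock: 10.63
eef_pos: [463.9, 33.8, 190.2]
tcp_rot: [-3.138, -0.0, 1.899]
contact_force: [-6.0, -5.7, -1.5]
opening: 0.235
```

drive_tool(
  deltas=[
    [0,0.37,-0.22,0],
    [0,0.4,-0.19,0],
    [0,0.4,-0.16,0],
    [0,0.43,-0.11,0],
    [0,0.42,-0.08,0],
    [0,0.44,-0.04,0],
  ],
)

```text
clock: 11.13
eef_pos: [487.1, 41.6, 198.5]
tcp_rot: [-3.138, -0.0, 1.899]
contact_force: [-7.8, -5.6, 5.1]
opening: 0.233
```

```bash
cat > fit.py <<'E'
import numpy as np, sys
from scipy.optimize import least_squares
from data import D
D=np.array(D,float); sg=D[:,6]
h=np.array([.9466,.3223]); s=D[:,:2]@h; z=D[:,2]
c=least_squares(lambda a:np.hypot(s-a[0],z-a[1])-50,[s.mean(),z.mean()]); print('centre',c.x,'res',np.abs(c.fun).max())
q=np.arctan2(s-c.x[0],z-c.x[1]); Fs=D[:,3:5]@h; Fz=D[:,5]
ts,tz=np.cos(q),-np.sin(q); rs,rz=np.sin(q),np.cos(q)
Ft=Fs*ts+Fz*tz; Fr=Fs*rs+Fz*rz
# external force on tool, tangential = -(drag*sg) + (A sin q + B cos q)   heavy angle p: pull = M/R sin(q+p)
o=np.ones_like(q); O=0*q
def fit(off,rad):
    cs=[np.r_[sg*ts,sg*tz],np.r_[np.sin(q)*ts,np.sin(q)*tz],np.r_[np.cos(q)*ts,np.cos(q)*tz]]
    if off: cs+=[np.r_[o,O],np.r_[O,o]]
    if rad: cs+=[np.r_[rs,rz]]
    A=np.array(cs).T; b=np.r_[Fs,Fz]; x,_,_,_=np.linalg.lstsq(A,b,rcond=None); e=A@x-b
    C=np.linalg.inv(A.T@A)*(e@e)/(len(b)-len(x)); p=np.arctan2(x[2],x[1]); M=np.hypot(x[1],x[2])
    print(off,rad,x.round(2),'drag',-x[0]*.05,'M',M*.05,'handle deg for heavy down',np.degrees(np.pi-p)%360,'+-',np.degrees(np.sqrt(C[1,1])/M).round(1),'rms',e.std())
fit(0,0);fit(1,0);fit(1,1)
A=np.array([sg,np.sin(q),np.cos(q)]).T; x=np.linalg.lstsq(A,Ft,rcond=None)[0]; p=np.arctan2(x[2],x[1]); print('tangential only',x,np.hypot(x[1],x[2])*.05,np.degrees(np.pi-p)%360)
print(np.c_[np.degrees(q),Ft,Fr].round(1).tolist())
E
cat > data.py <<'E'
D=[[511.5,49.9,193.3,-6.2,-2.5,9.7,1],[530.1,56.2,175.8,-5.7,-.8,8.7,1],[537.6,58.8,151.2,-4.4,-1.5,9.0,1],[532.6,57.1,125.9,-4.7,-.5,11,1],[517,51.7,107.1,-2.5,.3,12.5,1],[494.4,44.1,98.9,2.8,3.3,2.0,1],[469,35.4,103.9,2.9,2.9,3.6,1],[450.6,29.1,121.4,3.4,1.6,1.1,1],[443,26.6,146,1.3,-.1,-3.1,1],[448,28.3,171.2,-1.5,-3.1,-3.2,1],[463.9,33.8,190.2,-6,-5.7,-1.5,1],[487.1,41.6,198.5,-7.8,-5.6,5.1,1]]
E
python3 fit.py
```

```text
centre [477.89693631 148.60106521] res 0.15198061101326488
0 0 [-6.03 -3.29 -3.04] drag 0.301443714131153 M 0.22390474568240926 handle deg for heavy down 317.2202303453344 +- 21.3 rms 3.715183390249335
1 0 [-6.03  2.58 -1.   -2.04  5.87] drag 0.301443714131153 M 0.13851187182441477 handle deg for heavy down 201.19411970354696 +- 30.0 rms 2.2356598051809455
1 1 [-6.03  2.58 -1.01 -2.03  5.87 -1.76] drag 0.30144371413115306 M 0.1386725413497595 handle deg for heavy down 201.29801294093775 +- 25.6 rms 1.8563844262236247
tangential only [-6.02887428 -3.28678607 -3.04144232] 0.2239047456824093 317.2202303453344
[[26.6, -10.3, 5.7], [57.1, -10.4, -0.0], [87.0, -9.2, -4.2], [116.9, -7.7, -9.1], [145.8, -5.1, -11.6], [175.0, -3.9, -1.7], [-153.2, -1.7, -4.9], [-122.9, -1.1, -3.7], [-93.0, -3.2, -1.0], [-63.2, -3.9, 0.7], [-33.8, -7.1, 2.9], [-3.9, -8.8, 5.7]]
```

```bash
python3 - <<'E'
import numpy as np
q=np.radians(-3+np.arange(0,301,3.75)); y=np.round(5*np.sin(q),2); z=np.round(-5*np.cos(q),2)
for k in range(20):
    print([[0,float(round(y[i+1]-y[i],2)),float(round(z[i+1]-z[i],2)),0] for i in range(4*k,4*k+4)])
E
```

```text
[[0, 0.33, -0.01, 0], [0, 0.32, 0.02, 0], [0, 0.33, 0.03, 0], [0, 0.32, 0.06, 0]]
[[0, 0.32, 0.08, 0], [0, 0.31, 0.1, 0], [0, 0.3, 0.12, 0], [0, 0.3, 0.13, 0]]
[[0, 0.29, 0.16, 0], [0, 0.27, 0.18, 0], [0, 0.27, 0.19, 0], [0, 0.25, 0.21, 0]]
[[0, 0.23, 0.23, 0], [0, 0.22, 0.24, 0], [0, 0.21, 0.26, 0], [0, 0.18, 0.27, 0]]
[[0, 0.17, 0.28, 0], [0, 0.15, 0.29, 0], [0, 0.13, 0.3, 0], [0, 0.12, 0.3, 0]]
[[0, 0.09, 0.32, 0], [0, 0.07, 0.32, 0], [0, 0.05, 0.32, 0], [0, 0.02, 0.33, 0]]
[[0, 0.01, 0.33, 0], [0, -0.02, 0.32, 0], [0, -0.03, 0.33, 0], [0, -0.06, 0.32, 0]]
[[0, -0.08, 0.32, 0], [0, -0.1, 0.31, 0], [0, -0.12, 0.3, 0], [0, -0.13, 0.3, 0]]
[[0, -0.16, 0.29, 0], [0, -0.18, 0.27, 0], [0, -0.19, 0.27, 0], [0, -0.21, 0.25, 0]]
[[0, -0.23, 0.23, 0], [0, -0.24, 0.22, 0], [0, -0.26, 0.21, 0], [0, -0.27, 0.18, 0]]
[[0, -0.28, 0.17, 0], [0, -0.29, 0.15, 0], [0, -0.3, 0.13, 0], [0, -0.3, 0.12, 0]]
[[0, -0.32, 0.09, 0], [0, -0.32, 0.07, 0], [0, -0.32, 0.05, 0], [0, -0.33, 0.02, 0]]
[[0, -0.33, 0.01, 0], [0, -0.32, -0.02, 0], [0, -0.33, -0.03, 0], [0, -0.32, -0.06, 0]]
[[0, -0.32, -0.08, 0], [0, -0.31, -0.1, 0], [0, -0.3, -0.12, 0], [0, -0.3, -0.13, 0]]
[[0, -0.29, -0.16, 0], [0, -0.27, -0.18, 0], [0, -0.27, -0.19, 0], [0, -0.25, -0.21, 0]]
[[0, -0.23, -0.23, 0], [0, -0.22, -0.24, 0], [0, -0.21, -0.26, 0], [0, -0.18, -0.27, 0]]
[[0, -0.17, -0.28, 0], [0, -0.15, -0.29, 0], [0, -0.13, -0.3, 0], [0, -0.12, -0.3, 0]]
[[0, -0.09, -0.32, 0], [0, -0.07, -0.32, 0], [0, -0.05, -0.32, 0], [0, -0.02, -0.33, 0]]
[[0, -0.01, -0.33, 0], [0, 0.02, -0.32, 0], [0, 0.03, -0.33, 0], [0, 0.06, -0.32, 0]]
[[0, 0.08, -0.32, 0], [0, 0.1, -0.31, 0], [0, 0.12, -0.3, 0], [0, 0.13, -0.3, 0]]
```

drive_tool(
  deltas=[
    [0,0.33,-0.01,0],
    [0,0.32,0.02,0],
    [0,0.33,0.03,0],
    [0,0.32,0.06,0],
  ],
)

```text
clock: 11.47
eef_pos: [499.7, 45.9, 197.6]
tcp_rot: [-3.139, -0.0, 1.899]
contact_force: [-6.2, -4.4, 5.3]
opening: 0.231
```

drive_tool(
  deltas=[
    [0,0.32,0.08,0],
    [0,0.31,0.1,0],
    [0,0.3,0.12,0],
    [0,0.3,0.13,0],
  ],
)

```text
clock: 11.8
eef_pos: [511.5, 49.9, 193.4]
tcp_rot: [-3.139, -0.0, 1.898]
contact_force: [-6.1, -3.8, 5.5]
opening: 0.234
```

drive_tool(
  deltas=[
    [0,0.29,0.16,0],
    [0,0.27,0.18,0],
    [0,0.27,0.19,0],
    [0,0.25,0.21,0],
  ],
)

```text
clock: 12.13
eef_pos: [521.8, 53.4, 186.0]
tcp_rot: [-3.139, -0.0, 1.898]
contact_force: [-7.7, -3.5, 6.2]
opening: 0.234
```

drive_tool(
  deltas=[
    [0,0.23,0.23,0],
    [0,0.22,0.24,0],
    [0,0.21,0.26,0],
    [0,0.18,0.27,0],
  ],
)

```text
clock: 12.47
eef_pos: [529.9, 56.2, 176.1]
tcp_rot: [-3.14, -0.0, 1.898]
contact_force: [-6.5, -5.0, 6.8]
opening: 0.231
```

drive_tool(
  deltas=[
    [0,0.17,0.28,0],
    [0,0.15,0.29,0],
    [0,0.13,0.3,0],
    [0,0.12,0.3,0],
  ],
)

```text
clock: 12.8
eef_pos: [535.3, 58.0, 164.4]
tcp_rot: [-3.14, -0.0, 1.898]
contact_force: [-6.5, -3.6, 7.7]
opening: 0.233
```

drive_tool(
  deltas=[
    [0,0.09,0.32,0],
    [0,0.07,0.32,0],
    [0,0.05,0.32,0],
    [0,0.02,0.33,0],
  ],
)

```text
clock: 13.13
eef_pos: [537.7, 58.8, 151.7]
tcp_rot: [-3.14, -0.0, 1.898]
contact_force: [-6.2, -3.7, 9.1]
opening: 0.235
```

drive_tool(
  deltas=[
    [0,0.01,0.33,0],
    [0,-0.02,0.32,0],
    [0,-0.03,0.33,0],
    [0,-0.06,0.32,0],
  ],
)

```text
clock: 13.47
eef_pos: [536.9, 58.5, 138.8]
tcp_rot: [-3.141, -0.0, 1.898]
contact_force: [-5.8, -3.0, 10.2]
opening: 0.236
```

drive_tool(
  deltas=[
    [0,-0.08,0.32,0],
    [0,-0.1,0.31,0],
    [0,-0.12,0.3,0],
    [0,-0.13,0.3,0],
  ],
)

```text
clock: 13.8
eef_pos: [533.0, 57.3, 126.7]
tcp_rot: [-3.141, -0.0, 1.898]
contact_force: [-6.4, -3.4, 12.6]
opening: 0.23
```

drive_tool(
  deltas=[
    [0,-0.16,0.29,0],
    [0,-0.18,0.27,0],
    [0,-0.19,0.27,0],
    [0,-0.21,0.25,0],
  ],
)

```text
clock: 14.13
eef_pos: [526.5, 55.0, 116.2]
tcp_rot: [3.141, -0.0, 1.898]
contact_force: [-5.4, -1.1, 13.3]
opening: 0.236
```

drive_tool(
  deltas=[
    [0,-0.23,0.23,0],
    [0,-0.24,0.22,0],
    [0,-0.26,0.21,0],
    [0,-0.27,0.18,0],
  ],
)

```text
clock: 14.47
eef_pos: [518.2, 52.1, 108.1]
tcp_rot: [3.138, 0.0, 1.898]
contact_force: [-1.4, 0.2, 10.6]
opening: 0.229
```

drive_tool(
  deltas=[
    [0,-0.28,0.17,0],
    [0,-0.29,0.15,0],
    [0,-0.3,0.13,0],
    [0,-0.3,0.12,0],
  ],
)

```text
clock: 14.8
eef_pos: [508.2, 48.8, 102.3]
tcp_rot: [3.136, 0.0, 1.898]
contact_force: [2.8, 3.5, 6.3]
opening: 0.236
```

drive_tool(
  deltas=[
    [0,-0.32,0.09,0],
    [0,-0.32,0.07,0],
    [0,-0.32,0.05,0],
    [0,-0.33,0.02,0],
  ],
)

```text
clock: 15.13
eef_pos: [494.4, 44.1, 98.9]
tcp_rot: [3.139, 0.0, 1.898]
contact_force: [3.5, 2.2, -0.5]
opening: 0.237
```

drive_tool(
  deltas=[
    [0,-0.33,0.01,0],
    [0,-0.32,-0.02,0],
    [0,-0.33,-0.03,0],
    [0,-0.32,-0.06,0],
  ],
)

```text
clock: 15.47
eef_pos: [480.8, 39.4, 99.6]
tcp_rot: [3.141, -0.0, 1.898]
contact_force: [2.5, 2.6, 2.2]
opening: 0.236
```

drive_tool(
  deltas=[
    [0,-0.32,-0.08,0],
    [0,-0.31,-0.1,0],
    [0,-0.3,-0.12,0],
    [0,-0.3,-0.13,0],
  ],
)

```text
clock: 15.8
eef_pos: [469.0, 35.4, 103.9]
tcp_rot: [3.142, -0.0, 1.898]
contact_force: [2.8, 2.9, 2.7]
opening: 0.238
```

drive_tool(
  deltas=[
    [0,-0.29,-0.16,0],
    [0,-0.27,-0.18,0],
    [0,-0.27,-0.19,0],
    [0,-0.25,-0.21,0],
  ],
)

```text
clock: 16.13
eef_pos: [458.7, 31.9, 111.3]
tcp_rot: [-3.141, 0.0, 1.898]
contact_force: [4.1, 2.2, 1.0]
opening: 0.232
```

drive_tool(
  deltas=[
    [0,-0.23,-0.23,0],
    [0,-0.22,-0.24,0],
    [0,-0.21,-0.26,0],
    [0,-0.18,-0.27,0],
  ],
)

```text
clock: 16.47
eef_pos: [450.6, 29.2, 121.3]
tcp_rot: [-3.141, -0.0, 1.898]
contact_force: [3.4, 1.1, -0.2]
opening: 0.231
```

drive_tool(
  deltas=[
    [0,-0.17,-0.28,0],
    [0,-0.15,-0.29,0],
    [0,-0.13,-0.3,0],
    [0,-0.12,-0.3,0],
  ],
)

```text
clock: 16.8
eef_pos: [445.3, 27.4, 133.0]
tcp_rot: [-3.141, -0.0, 1.898]
contact_force: [3.6, 0.2, -1.7]
opening: 0.235
```

drive_tool(
  deltas=[
    [0,-0.09,-0.32,0],
    [0,-0.07,-0.32,0],
    [0,-0.05,-0.32,0],
    [0,-0.02,-0.33,0],
  ],
)

```text
clock: 17.13
eef_pos: [443.0, 26.6, 145.9]
tcp_rot: [-3.141, -0.0, 1.898]
contact_force: [0.6, -1.8, -3.5]
opening: 0.234
```

drive_tool(
  deltas=[
    [0,-0.01,-0.33,0],
    [0,0.02,-0.32,0],
    [0,0.03,-0.33,0],
    [0,0.06,-0.32,0],
  ],
)

```text
clock: 17.47
eef_pos: [443.9, 26.9, 158.9]
tcp_rot: [-3.14, -0.0, 1.898]
contact_force: [-1.0, -2.6, -3.9]
opening: 0.234
```

drive_tool(
  deltas=[
    [0,0.08,-0.32,0],
    [0,0.1,-0.31,0],
    [0,0.12,-0.3,0],
    [0,0.13,-0.3,0],
  ],
)

```text
clock: 17.8
eef_pos: [448.0, 28.3, 171.1]
tcp_rot: [-3.14, -0.0, 1.899]
contact_force: [-3.1, -4.8, -3.9]
opening: 0.233
```

```bash
cat >> data.py <<'E'
D2=[[499.7,45.9,197.6,-6.2,-4.4,5.3],[511.5,49.9,193.4,-6.1,-3.8,5.5],[521.8,53.4,186,-7.7,-3.5,6.2],[529.9,56.2,176.1,-6.5,-5,6.8],[535.3,58,164.4,-6.5,-3.6,7.7],[537.7,58.8,151.7,-6.2,-3.7,9.1],[536.9,58.5,138.8,-5.8,-3,10.2],[533,57.3,126.7,-6.4,-3.4,12.6],[526.5,55,116.2,-5.4,-1.1,13.3],[518.2,52.1,108.1,-1.4,.2,10.6],[508.2,48.8,102.3,2.8,3.5,6.3],[494.4,44.1,98.9,3.5,2.2,-.5],[480.8,39.4,99.6,2.5,2.6,2.2],[469,35.4,103.9,2.8,2.9,2.7],[458.7,31.9,111.3,4.1,2.2,1],[450.6,29.2,121.3,3.4,1.1,-.2],[445.3,27.4,133,3.6,.2,-1.7],[443,26.6,145.9,.6,-1.8,-3.5],[443.9,26.9,158.9,-1,-2.6,-3.9],[448,28.3,171.1,-3.1,-4.8,-3.9]]
D+=[d+[1] for d in D2]
E
python3 fit.py
```

```text
centre [477.91727537 148.59328136] res 0.1341214707179148
0 0 [-6.13 -2.99 -2.64] drag 0.306558525611181 M 0.19944556875063368 handle deg for heavy down 318.4716199018502 +- 14.1 rms 3.920641907127805
1 0 [-6.13  2.36  0.84 -3.48  5.35] drag 0.3065585256111809 M 0.12520944686167013 handle deg for heavy down 160.49378720910556 +- 21.3 rms 2.5076231281954304
1 1 [-6.13  1.87  0.58 -3.23  4.86 -2.1 ] drag 0.3065585256111808 M 0.09787193438871984 handle deg for heavy down 162.73126137308662 +- 22.5 rms 2.039768372659978
tangential only [-6.13117051 -2.98620841 -2.64461212] 0.19944556875063374 318.4716199018502
[[26.6, -10.3, 5.7], [57.1, -10.4, -0.0], [87.0, -9.2, -4.2], [116.9, -7.7, -9.1], [145.9, -5.1, -11.6], [175.1, -3.9, -1.7], [-153.2, -1.7, -4.9], [-122.9, -1.1, -3.7], [-93.0, -3.2, -1.0], [-63.2, -3.9, 0.7], [-33.8, -7.1, 2.9], [-3.9, -8.8, 5.7], [11.4, -8.2, 3.8], [26.5, -8.7, 1.8], [41.6, -10.4, -1.0], [56.7, -9.9, -2.7], [71.6, -9.6, -4.5], [86.4, -9.5, -6.5], [101.3, -8.7, -8.3], [115.9, -8.2, -11.9], [130.3, -6.6, -12.8], [144.0, -5.2, -9.3], [157.8, -5.9, -4.4], [175.1, -4.0, 0.8], [-168.4, -2.7, -2.8], [-153.2, -2.0, -4.0], [-138.1, -2.8, -3.8], [-123.0, -2.1, -2.9], [-108.2, -2.7, -2.8], [-93.1, -3.5, 0.2], [-78.1, -4.2, 0.9], [-63.3, -5.5, 2.2]]
```

The two forward turns agree: drag is 0.30 N m, the pull about 0.2 N m, and heavy-side-down is at a handle angle of about 318°. To cancel any sensing lag I'll sweep backwards through the lower half, then finish.

```bash
python3 - <<'E'
import numpy as np
def out(q,n):
    q=np.radians(q); y=np.round(5*np.sin(q),2); z=np.round(-5*np.cos(q),2)
    for k in range((len(q)-1)//n): print([[0,float(round(y[i+1]-y[i],2)),float(round(z[i+1]-z[i],2)),0] for i in range(n*k,n*k+n)])
out(297+np.arange(25)*4.5,12); out(405-np.arange(41)*4.5,4)
E
```

```text
[[0, 0.2, -0.34, 0], [0, 0.21, -0.33, 0], [0, 0.25, -0.31, 0], [0, 0.26, -0.29, 0], [0, 0.29, -0.26, 0], [0, 0.31, -0.25, 0], [0, 0.33, -0.21, 0], [0, 0.34, -0.2, 0], [0, 0.36, -0.16, 0], [0, 0.36, -0.14, 0], [0, 0.38, -0.1, 0], [0, 0.39, -0.08, 0]]
[[0, 0.39, -0.04, 0], [0, 0.39, -0.02, 0], [0, 0.39, 0.02, 0], [0, 0.39, 0.04, 0], [0, 0.39, 0.08, 0], [0, 0.38, 0.1, 0], [0, 0.36, 0.14, 0], [0, 0.36, 0.16, 0], [0, 0.34, 0.2, 0], [0, 0.33, 0.21, 0], [0, 0.31, 0.25, 0], [0, 0.29, 0.26, 0]]
[[0, -0.29, -0.26, 0], [0, -0.31, -0.25, 0], [0, -0.33, -0.21, 0], [0, -0.34, -0.2, 0]]
[[0, -0.36, -0.16, 0], [0, -0.36, -0.14, 0], [0, -0.38, -0.1, 0], [0, -0.39, -0.08, 0]]
[[0, -0.39, -0.04, 0], [0, -0.39, -0.02, 0], [0, -0.39, 0.02, 0], [0, -0.39, 0.04, 0]]
[[0, -0.39, 0.08, 0], [0, -0.38, 0.1, 0], [0, -0.36, 0.14, 0], [0, -0.36, 0.16, 0]]
[[0, -0.34, 0.2, 0], [0, -0.33, 0.21, 0], [0, -0.31, 0.25, 0], [0, -0.29, 0.26, 0]]
[[0, -0.26, 0.29, 0], [0, -0.25, 0.31, 0], [0, -0.21, 0.33, 0], [0, -0.2, 0.34, 0]]
[[0, -0.16, 0.36, 0], [0, -0.14, 0.36, 0], [0, -0.1, 0.38, 0], [0, -0.08, 0.39, 0]]
[[0, -0.04, 0.39, 0], [0, -0.02, 0.39, 0], [0, 0.02, 0.39, 0], [0, 0.04, 0.39, 0]]
[[0, 0.08, 0.39, 0], [0, 0.1, 0.38, 0], [0, 0.14, 0.36, 0], [0, 0.16, 0.36, 0]]
[[0, 0.2, 0.34, 0], [0, 0.21, 0.33, 0], [0, 0.25, 0.31, 0], [0, 0.26, 0.29, 0]]
```

drive_tool(
  deltas=[
    [0,0.2,-0.34,0],
    [0,0.21,-0.33,0],
    [0,0.25,-0.31,0],
    [0,0.26,-0.29,0],
    [0,0.29,-0.26,0],
    [0,0.31,-0.25,0],
    [0,0.33,-0.21,0],
    [0,0.34,-0.2,0],
    [0,0.36,-0.16,0],
    [0,0.36,-0.14,0],
    [0,0.38,-0.1,0],
    [0,0.39,-0.08,0],
  ],
)

```text
clock: 18.8
eef_pos: [482.0, 39.9, 197.9]
tcp_rot: [-3.138, -0.0, 1.899]
contact_force: [-7.5, -5.8, 4.1]
opening: 0.231
```

drive_tool(
  deltas=[
    [0,0.39,-0.04,0],
    [0,0.39,-0.02,0],
    [0,0.39,0.02,0],
    [0,0.39,0.04,0],
    [0,0.39,0.08,0],
    [0,0.38,0.1,0],
    [0,0.36,0.14,0],
    [0,0.36,0.16,0],
    [0,0.34,0.2,0],
    [0,0.33,0.21,0],
    [0,0.31,0.25,0],
    [0,0.29,0.26,0],
  ],
)

```text
clock: 19.8
eef_pos: [523.6, 54.1, 184.2]
tcp_rot: [-3.14, -0.0, 1.898]
contact_force: [-6.8, -4.4, 5.7]
opening: 0.236
```

drive_tool(
  deltas=[
    [0,-0.29,-0.26,0],
    [0,-0.31,-0.25,0],
    [0,-0.33,-0.21,0],
    [0,-0.34,-0.2,0],
  ],
)

```text
clock: 20.13
eef_pos: [511.9, 50.1, 193.3]
tcp_rot: [3.141, -0.0, 1.898]
contact_force: [1.0, -2.0, -6.1]
opening: 0.232
```

drive_tool(
  deltas=[
    [0,-0.36,-0.16,0],
    [0,-0.36,-0.14,0],
    [0,-0.38,-0.1,0],
    [0,-0.39,-0.08,0],
  ],
)

```text
clock: 20.47
eef_pos: [498.2, 45.4, 198.1]
tcp_rot: [3.14, -0.0, 1.898]
contact_force: [2.0, -0.2, -5.0]
opening: 0.233
```

drive_tool(
  deltas=[
    [0,-0.39,-0.04,0],
    [0,-0.39,-0.02,0],
    [0,-0.39,0.02,0],
    [0,-0.39,0.04,0],
  ],
)

```text
clock: 20.8
eef_pos: [483.9, 40.5, 198.3]
tcp_rot: [3.14, 0.0, 1.898]
contact_force: [3.7, 1.9, -1.4]
opening: 0.231
```

drive_tool(
  deltas=[
    [0,-0.39,0.08,0],
    [0,-0.38,0.1,0],
    [0,-0.36,0.14,0],
    [0,-0.36,0.16,0],
  ],
)

```text
clock: 21.13
eef_pos: [469.4, 35.6, 193.5]
tcp_rot: [3.141, 0.0, 1.898]
contact_force: [1.5, 2.4, 6.9]
opening: 0.233
```

drive_tool(
  deltas=[
    [0,-0.34,0.2,0],
    [0,-0.33,0.21,0],
    [0,-0.31,0.25,0],
    [0,-0.29,0.26,0],
  ],
)

```text
clock: 21.47
eef_pos: [457.0, 31.3, 184.2]
tcp_rot: [3.141, 0.0, 1.898]
contact_force: [1.8, 1.8, 7.0]
opening: 0.233
```

drive_tool(
  deltas=[
    [0,-0.26,0.29,0],
    [0,-0.25,0.31,0],
    [0,-0.21,0.33,0],
    [0,-0.2,0.34,0],
  ],
)

```text
clock: 21.8
eef_pos: [448.1, 28.3, 171.4]
tcp_rot: [-3.141, 0.0, 1.898]
contact_force: [-0.3, 1.5, 7.8]
opening: 0.233
```

drive_tool(
  deltas=[
    [0,-0.16,0.36,0],
    [0,-0.14,0.36,0],
    [0,-0.1,0.38,0],
    [0,-0.08,0.39,0],
  ],
)

```text
clock: 22.13
eef_pos: [443.5, 26.7, 156.4]
tcp_rot: [-3.141, 0.0, 1.898]
contact_force: [0.5, 1.5, 9.0]
opening: 0.237
```

drive_tool(
  deltas=[
    [0,-0.04,0.39,0],
    [0,-0.02,0.39,0],
    [0,0.02,0.39,0],
    [0,0.04,0.39,0],
  ],
)

```text
clock: 22.47
eef_pos: [443.5, 26.7, 140.8]
tcp_rot: [-3.141, -0.0, 1.898]
contact_force: [-0.6, 1.5, 8.9]
opening: 0.233
```

drive_tool(
  deltas=[
    [0,0.08,0.39,0],
    [0,0.1,0.38,0],
    [0,0.14,0.36,0],
    [0,0.16,0.36,0],
  ],
)

```text
clock: 22.8
eef_pos: [448.0, 28.3, 125.9]
tcp_rot: [-3.141, -0.0, 1.898]
contact_force: [-0.7, 1.1, 11.3]
opening: 0.235
```

drive_tool(
  deltas=[
    [0,0.2,0.34,0],
    [0,0.21,0.33,0],
    [0,0.25,0.31,0],
    [0,0.26,0.29,0],
  ],
)

```text
clock: 23.13
eef_pos: [456.7, 31.2, 113.3]
tcp_rot: [-3.14, -0.0, 1.898]
contact_force: [-2.4, 0.1, 12.7]
opening: 0.237
```

```bash
cat >> data.py <<'E'
D+=[[482,39.9,197.9,-7.5,-5.8,4.1,1]]
D+=[d+[-1] for d in [[498.2,45.4,198.1,2,-.2,-5],[483.9,40.5,198.3,3.7,1.9,-1.4],[469.4,35.6,193.5,1.5,2.4,6.9],[457,31.3,184.2,1.8,1.8,7],[448.1,28.3,171.4,-.3,1.5,7.8],[443.5,26.7,156.4,.5,1.5,9],[443.5,26.7,140.8,-.6,1.5,8.9],[448,28.3,125.9,-.7,1.1,11.3],[456.7,31.2,113.3,-2.4,.1,12.7]]]
E
python3 fit.py; python3 - <<'E'
import numpy as np
q=np.radians(np.linspace(225,318,25)); y=np.round(5*np.sin(q),2); z=np.round(-5*np.cos(q),2)
for k in (0,12): print([[0,float(round(y[i+1]-y[i],2)),float(round(z[i+1]-z[i],2)),0] for i in range(k,k+12)])
E
```

```text
centre [477.88920717 148.61828473] res 0.17952388999906077
0 0 [-6.12 -2.98 -2.68] drag 0.3061517727555026 M 0.20049543486219143 handle deg for heavy down 318.06194912876464 +- 12.0 rms 3.7185608494944944
1 0 [-6.12  1.62 -0.16 -2.52  4.6 ] drag 0.3061517727555025 M 0.08122393930872386 handle deg for heavy down 185.79306348695854 +- 31.3 rms 2.7400570111880604
1 1 [-6.12  1.7   0.29 -2.97  4.68 -2.51] drag 0.30615177275550254 M 0.08600540231529595 handle deg for heavy down 170.4565451187089 +- 22.8 rms 2.10181019320244
tangential only [-6.12303546 -2.98284222 -2.67992911] 0.20049543486219157 318.06194912876464
[[26.6, -10.3, 5.7], [57.1, -10.4, -0.0], [87.0, -9.2, -4.2], [117.0, -7.7, -9.1], [145.8, -5.1, -11.6], [175.0, -3.9, -1.7], [-153.3, -1.7, -4.9], [-123.0, -1.1, -3.7], [-93.0, -3.2, -1.0], [-63.2, -3.9, 0.7], [-33.8, -7.1, 2.9], [-3.9, -8.8, 5.7], [11.4, -8.2, 3.7], [26.6, -8.7, 1.8], [41.7, -10.4, -1.0], [56.7, -9.9, -2.8], [71.6, -9.6, -4.5], [86.5, -9.5, -6.5], [101.3, -8.7, -8.3], [115.9, -8.2, -11.9], [130.3, -6.6, -12.8], [144.0, -5.2, -9.3], [157.8, -5.9, -4.4], [175.0
[... 194 characters left out ...]
.1, 5.6], [9.6, 2.6, -4.6], [-7.8, 3.9, -1.9], [-26.2, 5.0, 5.2], [-44.7, 6.5, 3.4], [-62.9, 7.0, 3.4], [-81.1, 9.0, 0.5], [-99.0, 8.8, -1.3], [-116.9, 10.2, -4.8], [-134.8, 10.6, -7.4]]
[[0, -0.23, -0.25, 0], [0, -0.21, -0.26, 0], [0, -0.2, -0.28, 0], [0, -0.17, -0.29, 0], [0, -0.16, -0.3, 0], [0, -0.13, -0.31, 0], [0, -0.12, -0.32, 0], [0, -0.09, -0.32, 0], [0, -0.07, -0.33, 0], [0, -0.05, -0.34, 0], [0, -0.03, -0.33, 0], [0, 0.0, -0.34, 0]]
[[0, 0.02, -0.34, 0], [0, 0.05, -0.33, 0], [0, 0.06, -0.34, 0], [0, 0.09, -0.32, 0], [0, 0.11, -0.32, 0], [0, 0.13, -0.31, 0], [0, 0.15, -0.31, 0], [0, 0.17, -0.29, 0], [0, 0.19, -0.28, 0], [0, 0.21, -0.26, 0], [0, 0.23, -0.25, 0], [0, 0.24, -0.24, 0]]
```

Backward sweep included, the fit still gives 318° with drag 0.306 N m and a pull of 0.20 N m. I'll go there and hold.

drive_tool(
  deltas=[
    [0,-0.23,-0.25,0],
    [0,-0.21,-0.26,0],
    [0,-0.2,-0.28,0],
    [0,-0.17,-0.29,0],
    [0,-0.16,-0.3,0],
    [0,-0.13,-0.31,0],
    [0,-0.12,-0.32,0],
    [0,-0.09,-0.32,0],
    [0,-0.07,-0.33,0],
    [0,-0.05,-0.34,0],
    [0,-0.03,-0.33,0],
    [0,0.0,-0.34,0],
  ],
)

```text
clock: 24.13
eef_pos: [442.9, 26.6, 149.8]
tcp_rot: [-3.141, -0.0, 1.898]
contact_force: [0.4, -1.9, -3.5]
opening: 0.235
```

drive_tool(
  deltas=[
    [0,0.02,-0.34,0],
    [0,0.05,-0.33,0],
    [0,0.06,-0.34,0],
    [0,0.09,-0.32,0],
    [0,0.11,-0.32,0],
    [0,0.13,-0.31,0],
    [0,0.15,-0.31,0],
    [0,0.17,-0.29,0],
    [0,0.19,-0.28,0],
    [0,0.21,-0.26,0],
    [0,0.23,-0.25,0],
    [0,0.24,-0.24,0],
  ],
)

```text
clock: 25.13
eef_pos: [458.1, 31.8, 185.5]
tcp_rot: [-3.139, -0.0, 1.899]
contact_force: [-3.7, -4.8, -3.5]
opening: 0.237
```

drive_tool(
  deltas=[
    [0,0,0,0],
    [0,0,0,0],
    [0,0,0,0],
    [0,0,0,0],
    [0,0,0,0],
    [0,0,0,0],
  ],
)

```text
clock: 25.63
eef_pos: [459.3, 32.1, 186.3]
tcp_rot: [3.141, 0.0, 1.898]
contact_force: [-3.8, -2.8, 6.0]
opening: 0.236
```

```bash
python3 - <<'E'
from h import *
s=r.sense(); e=s['eef_pos']; print(np.degrees(np.arctan2(e[:2]@[.9466,.3223]-477.9,e[2]-148.6)),s['contact_force'],s['qvel'].round(4),s['opening'])
p,a,d=grab('side'); p,b,d=grab('wrist')
cv2.imwrite('pics/c.png',np.vstack([a,b])[:,:,::-1])
E
```

```text
-41.01831740373354 [-3.84179425 -2.81462202  5.96940846] [-0.0025  0.0002  0.0004  0.0019 -0.0014  0.0003] 0.23585900455216188
```

View pics/c.png

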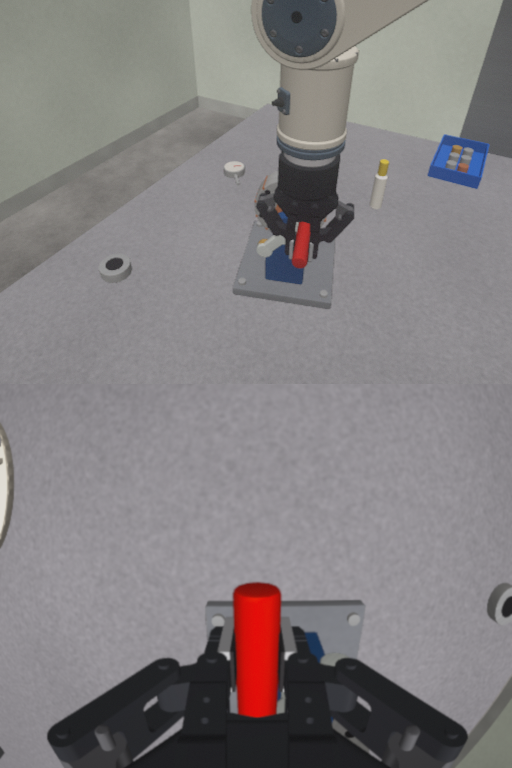

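The pictures show the red bar gripped between the pads, at (302,245) in the side view and (258,650) in the wrist view. The handle is on the near-robot upper side of its circle, and the loose things look unmoved. The handle is still at 319°, the gripper is closed and the force is small, so I'm handing in.

```bash
python3 -c "
from h import *
print(job.sign_off()); print(r.sense()['clock'])"
```

```text
the job is handed in; nothing more can be done
None
the job is handed in; nothing more can be done
```

I gripped the red handle and wound the rotor nearly two full turns forward, which carried the heavy side over the top twice. I then swept back through the lower half as a check and brought the heavy side down to hold there, still gripped. I handed in at about 26 s of the 67 s allowed.

- **Where the heavy side is:** the forces along the handle's path gave a drag of 0.306 N m and a heavy-side pull of 0.20 N m, both matching what was stated. They put the heavy side straight down at a handle angle of 318°. The first forward turn alone gave 317°, and the backward sweep agreed.
- **Final state:** the handle measured 319° and was still, the grip was closed on the bar, the force on the tool was about 8 N, and the loose things looked unmoved.
- **What disagreed:** fits that allowed a constant force offset gave very different angles, between 160° and 201°, and a pull below the stated range. I set those aside because such an offset comes from the arm pushing in or out against the handle's circle, which the force along the path does not pick up. I expect the final angle to be within about 3–4°.

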